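# Close up the sample vial carrier

## Task

Make the sample vial carrier ready for transport: push the upright hold-down flap over until it lies flat on its stop above the vials, then push the hinged lid over it until it is fully shut, and draw the hand away. Only push with the fingertips or the outside of the fingers: nothing is lifted, the vials stay standing in their holes, and the carrier and the things around it stay where they are.

Things in the scene. Friction and masses are not known exactly. Their poses are not given: they have to be found in the camera images.
- carrier: Loose but heavy (2 to 3 kg) insulated carrier, a grey box with black insert: 114 mm deep (x), 150 wide (y), 88 high to the rim, walls 16, so the mouth is 82 by 118 mm. Ledges stand 7 mm out of its two ends. Origin: centre of its underside on the bench; +x points to its back (lid hinge), +y to its left end, z up. Yaw varies. To its left stands a water bath about 0.2 m high.
- flap (a joint): Hold-down flap: aluminium sheet 74 mm wide (carrier x), 110 long, 3 thick, hinged inside the right (-y) end of the mouth. 0 rad = flat on its stop, top side 8 mm below the rim, just clear of the vial caps; pi/2 = upright. Starts near upright, 1.5 to 1.8 (stop 1.85, leaning outward to -y). Folds toward the carrier's +y. Stiff hinge (0.06 N m): stays where it is left.
- lid (a joint): White lid, a slab 117 mm deep, 150 wide, 18 thick, hinged on the back rim. 0 rad = shut, its top then 107 mm above the bench; pi/2 = upright behind the mouth. Starts near upright, 1.45 to 1.75 (stop 1.8, leaning back to +x). Swings shut toward the carrier's -x. Stiff hinge (0.22 N m, some 3 N at the free edge): stays where it is left. It jams on the flap if that stands up.
- flap_hinge (a point): On the flap's hinge axis, which runs along the carrier's x: at (0, -55.5, 78.5) mm in the carrier's frame.
- flap_edge (a point): Middle of the flap's free edge, 110 mm from the flap's hinge.
- lid_hinge (a point): On the lid's hinge axis, which runs along the carrier's y: at (58.5, 0, 88) mm in the carrier's frame, in the plane of the lid's underside.
- lid_edge (a point): Middle of the lid's free edge, on its outer (top) side, 117 mm from the hinge axis and 18 mm from the underside.
- sample_1: Loose capped sample vial, 27 mm across and 61 mm tall, standing in one of the six holes of the carrier's insert, its foot 12 mm above the bench and its cap about 15 mm below the rim; origin at the centre of its underside, z up.
- sample_2: Loose capped sample vial, 27 mm across and 61 mm tall, standing in one of the six holes of the carrier's insert, its foot 12 mm above the bench and its cap about 15 mm below the rim; origin at the centre of its underside, z up.
- sample_3: Loose capped sample vial, 27 mm across and 61 mm tall, standing in one of the six holes of the carrier's insert, its foot 12 mm above the bench and its cap about 15 mm below the rim; origin at the centre of its underside, z up.
- sample_4: Loose capped sample vial, 27 mm across and 61 mm tall, standing in one of the six holes of the carrier's insert, its foot 12 mm above the bench and its cap about 15 mm below the rim; origin at the centre of its underside, z up.
- small_beaker: Loose clear beaker, 46 mm across and 57 mm tall, near the front edge of the bench to the left of the carrier; to be left alone. Origin at the centre of its underside.
- timer: Loose flat timer, 49 by 69 mm and 15 mm thick, lying right of the carrier; to be left alone. Origin at the centre of its underside.
- small_bottle: Loose white-capped bottle, 42 mm across and 85 mm tall, behind the carrier to the left; to be left alone. Origin at the centre of its underside.
Things that resemble listed ones, but are neither listed nor needed, are in the scene too. Leave any blue or turquoise look-alike of the sample_2 alone.

How it is judged:
By the outcome, as a careful person would: the job done as asked, in the order asked, and still so for the second after the job is handed in, with the robot touching nothing.
It also fails if it takes over 58 s, if anything falls off the work surface, if the arm or the gripper's body presses on something with over 40 N, if the wrist force passes 120 N, or if a joint passes its speed limit or range.

## Robot

A 6-joint arm with a two-finger parallel gripper is mounted at the origin on a cart in front of the work surface, level with it; the furniture and walls round the work are solid. World frame = base frame: x ahead of the robot, y to its left, z up, the work surface at z = 0. Lengths are in m, angles in rad, forces in N, time in s.
With the tool pointing down it reaches from about 0.35 to 0.95 m from the base axis. Payload 17.4 kg.
Tool frame: the origin (TCP) lies midway between the tips of the shut fingers; the grasp point (between the pads) lies 19 mm behind it; z points along the fingers, y is the line along which they close (so a half turn about z gives the same grasp; the last joint's range is limited). The gripper opens to 93 mm and grips with 3 to 60 N. Pads are 15 mm wide; open, the fingers measure 128 mm over their backs; the gripper's body (75 mm by 188 mm) begins 65 mm behind the grasp point.
Start: joints at [1.265, 0.116, 1.442, -0, 1.584, -0.038], TCP at [0.179, 0.651, 0.219] pointing down, gripper open.
Joint ranges: [-2.83, 2.83], [-0.83, 2.19], [0.07, 2.5], [-1.14, 4.28], [0.01, 3], [-2.97, 2.97]. Speed limits (rad/s): [1.89, 1.89, 2.22, 3.14, 3.14, 3.14].

## Interface

Orientations are given as a unit quaternion [x, y, z, w].
In Python, from bench import env gives the robot as it stands.
- The arm moves only by the tool carry_out, never from a script. Its argument "commands" is a list of rows, each an object with "travel": the shift along the tool's x, y, z in units of 30 mm (1.0 is 30 mm), a list of three; "twist": the turn, a rotation vector about the tool's x, y, z in units of 5 degrees (1.0 is 5 degrees), a list of three; "fingers": the closure, from 0 (fully open) to 1 (shut). A call has 1 to 12 rows; each row is the pose to reach, as a shift and turn from the pose commanded when the call began, along the tool's axes at that moment; what a row does not reach only later rows make up. A row lasts 1/8 s, in which the tool goes at most 62.5 mm and 10.7 degrees, less where a joint would pass 70% of its speed; a pose out of reach is approached as far as the arm can. A call with a gripper value outside its range is refused whole. The fingers move at their own pace and stop on an object; "grip_force" is the grip in N (left out, the last holds). Time passes only in rows, so rows that repeat a pose let the fingers close. It gives the time, the measured TCP pose, the force, the opening and the grip force at its end, in the units of the state.
- env.sense(): the state, without advancing time (a new reading comes with each control period).
- env.read_camera(name): name is "scene" or "top" or "wrist"; returns a dict with "pixels" (400x640x3 uint8, red, green, blue), "depth" (400x640 float32, m along the optical axis (not along the pixel's ray), 0 where there is no reading), "camera_matrix" (3x3 intrinsics, pixels), "R" (3x3) and "t" (3): a world point X has camera coordinates R X + t. Camera axes: x right, y down, z forward; pixel columns grow to the right and rows downward; lengths in m; the calibration is good to about 2 mm. A picture is of the moment at which its call begins.
- env.finish_job(): hands the job in; it is judged then, once.
The state is a dict: "time": time; "joint_positions": joint angles; "joint_velocities": joint speeds; "joint_efforts": joint torques, N m; "eef_pos": TCP position; "eef_rot": TCP orientation; "ft_force": force on the tool from outside, world axes, zero at the start; "ft_torque": the same for the moment, N m; "finger_gap": finger opening in m; "grip_force": force on a finger pad.
Only numpy, scipy, OpenCV 4.12 (cv2) and the standard library are available. Lean on these libraries where they do the work, as an engineer would, in place of code of your own. Each camera call takes 0.05 s, during which the arm holds its last target. There are 200 camera calls.

## Working session

There is one attempt and no reset: what is moved stays moved. The work goes in short steps, Python scripts to look and compute and a tool call to move; the robot and the scene stay as the last step left them, time stands still between calls to the robot, and variables do not carry over. Pictures are saved under pics/ and viewed, at most 10 in all, crops included, and the job is handed in when it is done.

Besides the shell and the picture viewer there is one more tool, called as name(argument=value, ...), one argument or row to a line, values as JSON. carry_out: Moves the arm, as the interface text tells. Its arguments: {"type":"object","properties":{"commands":{"type":"array","items":{"type":"object","properties":{"travel":{"type":"array","items":{"type":"number"}},"twist":{"type":"array","items":{"type":"number"}},"fingers":{"type":"number"}}}},"grip_force":{"type":"number"}},"required":["commands"]}

```bash
mkdir -p pics; cat > h.py <<'E'
import numpy as np, cv2
from bench import env
def pts(c):
    K=c["camera_matrix"];d=c["depth"];v,u=np.mgrid[:400,:640]
    P=np.stack([(u-K[0,2])/K[0,0]*d,(v-K[1,2])/K[1,1]*d,d],-1)
    W=(P-c["t"])@c["R"]; W[d<=0]=np.nan
    return W
E
python3 - <<'E'
from h import *
s=env.sense(); print({k:np.round(v,3) for k,v in s.items()})
ims=[]
for n in("scene","top"):
    c=env.read_camera(n); np.savez(n+"0.npz",**c); cv2.imwrite(f"pics/{n}0.png",c["pixels"][...,::-1]); print(n,-c["R"].T@c["t"],c["R"][2])
E
```

```text
{'time': np.float64(0.0), 'joint_positions': array([ 1.265,  0.117,  1.442, -0.   ,  1.584, -0.038]), 'joint_velocities': array([ 0.001, -0.001, -0.001,  0.   ,  0.   ,  0.   ]), 'joint_efforts': array([-0.0000e+00, -7.2128e+01, -6.2262e+01,  7.8000e-02,  2.4000e-02,
       -0.0000e+00]), 'eef_pos': array([0.179, 0.651, 0.218]), 'eef_rot': array([ 0.133,  0.991, -0.001, -0.   ]), 'ft_force': array([-0.22 , -0.427,  0.049]), 'ft_torque': array([-0.013, -0.011,  0.034]), 'grip_force': np.float64(0.0), 'finger_gap': np.float64(0.093)}
scene [ 0.01251673 -0.45022413  0.75280167] [ 0.5907275   0.13972722 -0.79468064]
top [ 0.49187761 -0.36581712  1.11945123] [ 0.051661    0.02948566 -0.9982293 ]
```

View pics/scene0.png

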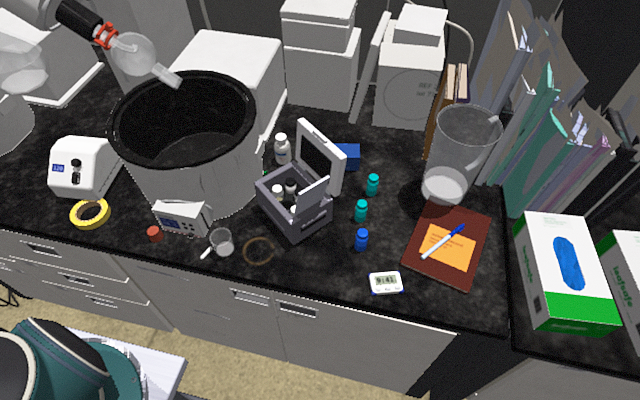

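View pics/top0.png

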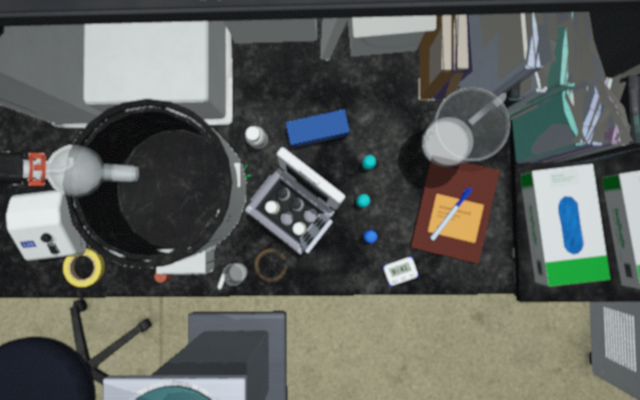

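The scene view shows the carrier at about (293,205), its lid standing at (320,155) and the flap at (313,195). In the top view the carrier is at (293,208), the lid at (310,175), the flap at (320,235) and the bottle at (256,135). Next I'll measure the carrier pose and the joint angles.

```bash
python3 - <<'E'
from h import *
W={};px={}
for n in("top","scene"):
    c=dict(np.load(n+"0.npz")); W[n]=pts(c); px[n]=c["pixels"]
for n,(u0,u1,v0,v1) in {"top":(235,360,140,260),"scene":(245,365,110,250)}.items():
    w=W[n][v0:v1,u0:u1].reshape(-1,3); m=(w[:,2]>.082)&(w[:,2]<.095); p=w[m]
    r=cv2.minAreaRect(p[:,:2].astype(np.float32)*1000); print(n,m.sum(),r,np.round(cv2.boxPoints(r)).tolist())
# rough profile
for n,q in {"top":[(310,172),(290,155),(340,190),(322,235),(328,220),(310,248),(256,135),(235,272),(370,237),(363,201),(369,162),(400,270),(165,265),(270,265),(215,180)],
 "scene":[(320,155),(300,125),(343,158),(313,195),(328,180),(300,197),(273,205),(281,145)]}.items():
    for u,v in q: print(n,u,v,np.round(W[n][v,u],3),px[n][v,u])
E
```

```text
top 1530 ((541.1932373046875, -241.67840576171875), (237.2481231689453, 135.28211975097656), 59.33249282836914) [[423.0, -309.0], [539.0, -378.0], [660.0, -174.0], [544.0, -105.0]]
scene 1469 ((586.683349609375, -201.58206176757812), (355.8351135253906, 160.92506408691406), 46.516441345214844) [[406.0, -275.0], [523.0, -386.0], [767.0, -128.0], [651.0, -17.0]]
top 310 172 [ 0.587 -0.322  0.201] [233 236 237]
top 290 155 [ 0.619 -0.285  0.204] [232 235 236]
top 340 190 [ 0.567 -0.379 -0.001] [83 87 89]
top 322 235 [ 0.466 -0.338  0.003] [121 126 136]
top 328 220 [ 0.498 -0.354  0.183] [150 156 164]
top 310 248 [ 0.447 -0.32   0.185] [199 205 216]
top 256 135 [ 0.68  -0.204  0.084] [235 238 238]
top 235 272 [ 0.386 -0.142  0.004] [138 141 141]
top 370 237 [ 0.462 -0.44   0.061] [ 61 132 225]
top 363 201 [ 0.538 -0.427  0.062] [ 38 202 203]
top 369 162 [ 0.622 -0.441  0.06 ] [ 41 203 205]
top 400 270 [ 0.388 -0.509  0.01 ] [148 161 147]
top 165 265 [ 0.42  -0.056  0.216] [131 135 135]
top 270 265 [ 0.401 -0.22  -0.001] [38 38 39]
top 215 180 [ 0.59  -0.107  0.042] [32 35 36]
scene 320 155 [ 0.556 -0.326  0.174] [24 16 18]
scene 300 125 [ 0.612 -0.268  0.197] [120 116 116]
scene 343 158 [ 0.532 -0.378  0.203] [227 223 227]
scene 313 195 [ 0.477 -0.33   0.139] [86 85 89]
scene 328 180 [ 0.495 -0.356  0.172] [66 68 73]
scene 300 197 [ 0.444 -0.312  0.167] [86 86 95]
scene 273 205 [ 0.47  -0.241  0.085] [79 76 85]
scene 281 145 [ 0.668 -0.198  0.067] [116 113 112]
```

```bash
python3 - <<'E'
from h import *
a=cv2.imread("pics/top0.png")[130:270,220:380]; b=cv2.imread("pics/scene0.png")[110:250,240:400]
cv2.imwrite("pics/z.png",np.hstack([cv2.resize(a,(400,350),interpolation=2),cv2.resize(b,(400,350),interpolation=2)]))
E
```

```text
(no output)
```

View pics/z.png

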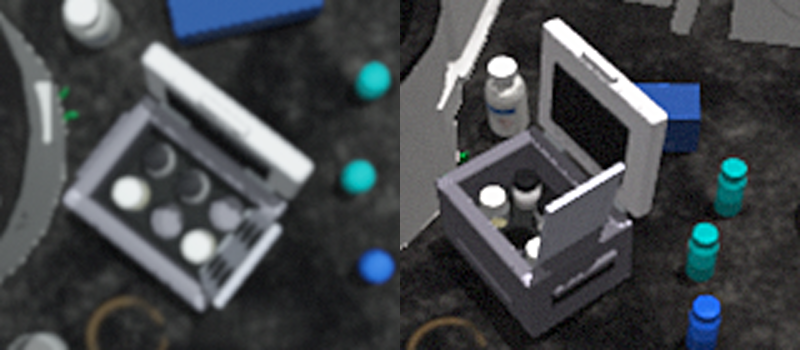

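The crop shows the rim's front-left corner at top px (248,210), front-right at (300,252) and back-left at (279,172). The flap stands at the right end and the lid at the back, both near upright.

```bash
cat >> h.py <<'E'
def ray(c,u,v,z):
    C=-c["R"].T@c["t"]; d=c["R"].T@np.linalg.solve(c["camera_matrix"],[u,v,1.]); return C+d*(z-C[2])/d[2]
def frame(c0,yaw):
    R=np.array([[np.cos(yaw),-np.sin(yaw)],[np.sin(yaw),np.cos(yaw)]])
    return lambda W: np.concatenate([(W[...,:2]-c0)@R,W[...,2:]],-1), lambda p: np.r_[R@p[:2]+c0,p[2]]
E
python3 - <<'E'
from h import *
T=dict(np.load("top0.npz"));S=dict(np.load("scene0.npz"))
for q in[(248,210),(300,252),(279,172)]: print(ray(T,*q,.088).round(4))
W=np.concatenate([pts(T)[140:262,235:360].reshape(-1,3),pts(S)[110:252,245:365].reshape(-1,3)])
g=(W[:,2]>.080)&(W[:,2]<.096)
# yaw from front edge corners, refine with rim points
a,b,d=[ray(T,*q,.088)[:2] for q in[(248,210),(300,252),(279,172)]]
y1=np.arctan2(*(a-b)[::-1])-np.pi/2; y2=np.arctan2(*(d-a)[::-1]); print("yaw",y1,y2,np.linalg.norm(a-b),np.linalg.norm(d-a))
yaw=np.average([y1,y2],weights=[150,114]); 
ex=np.array([np.cos(yaw),np.sin(yaw)]);ey=np.array([-ex[1],ex[0]])
c0=np.mean([a+.057*ex-.075*ey,b+.057*ex+.075*ey,d-.057*ex-.075*ey],axis=0); print(c0,yaw)
to,_=frame(c0,yaw); L=to(W)
R=L[g&(np.abs(L[:,0])<.09)&(np.abs(L[:,1])<.1)]
print("rim x,y pct",np.percentile(R[:,0],[1,3,97]),np.percentile(R[:,1],[1,3,97]))
# flap: points z>.11, x<.045, y<-.03
F=L[(L[:,2]>.105)&(np.abs(L[:,0])<.042)&(L[:,1]<-.03)&(L[:,1]>-.1)]
print("flap",len(F),F.min(0),F.max(0),np.polyfit(F[:,2]-.0785,F[:,1]+.0555,1))
D=L[(L[:,2]>.11)&(L[:,0]>.045)&(np.abs(L[:,1])<.09)&(L[:,0]<.12)]
print("lid",len(D),D.min(0),D.max(0))
for z in(.12,.14,.16,.18,.2): 
  q=D[abs(D[:,2]-z)<.006]; print(z,np.percentile(q[:,0],[5,50,95]).round(4), np.percentile(q[:,1],[2,98]).round(3))
  q=F[abs(F[:,2]-z)<.006]; print('  flap',np.percentile(q[:,1],[5,50,95]).round(4),np.percentile(q[:,0],[2,98]).round(3)) if len(q) else 0
print("start tcp in carrier",to(np.array([.179,.651,.219])), "base",to(np.zeros(3)))
E
```

```text
[ 0.5219 -0.1866  0.088 ]
[ 0.4338 -0.294   0.088 ]
[ 0.6002 -0.2519  0.088 ]
yaw -0.6873178143287124 -0.6951099004011798 0.13888220692996567 0.10194888688102152
[ 0.51737779 -0.27553153] -0.6906825787690961
rim x,y pct [-0.06340818 -0.05820359  0.05776233] [-0.07204274 -0.07079938  0.07827691]
flap 1009 [-0.03848891 -0.08180783  0.10500056] [ 0.03846076 -0.05270065  0.18999892] [-0.23669992  0.00396997]
lid 3346 [ 0.05526128 -0.0719787   0.1100465 ] [0.09034465 0.07996939 0.21514996]
0.12 [0.0561 0.0593 0.0684] [-0.071  0.074]
  flap [-0.0653 -0.0629 -0.0579] [-0.038  0.035]
0.14 [0.058  0.061  0.0692] [-0.071  0.073]
  flap [-0.0694 -0.0653 -0.0602] [-0.038  0.035]
0.16 [0.0603 0.0631 0.0723] [-0.071  0.072]
  flap [-0.0741 -0.0721 -0.0668] [-0.038  0.035]
0.18 [0.063  0.0673 0.0708] [-0.071  0.071]
  flap [-0.0807 -0.0769 -0.0704] [-0.038  0.035]
0.2 [0.0692 0.0779 0.0882] [-0.069  0.076]
start tcp in carrier [-0.85108483  0.49861289  0.219     ] base [-0.57433175 -0.11721966  0.        ]
```

```bash
cat >> h.py <<'E'
from scipy.spatial.transform import Rotation as Ro
C0=np.array([.5174,-.2755]);YAW=-.69; to,fr=frame(C0,YAW)
RT=Ro.from_matrix(np.array([[-np.cos(YAW),-np.sin(YAW),0],[-np.sin(YAW),np.cos(YAW),0],[0,0,-1.]]).T)
def plan(*tg,world=False):
    s=env.sense();p=s["eef_pos"];R=Ro.from_quat(s["eef_rot"])
    print("t",round(float(s["time"]),2),"tcp carrier mm",(to(p)*1e3).round(1),"F",s["ft_force"].round(1),"twist",np.degrees((R.inv()*RT).as_rotvec()).round(1)/5)
    for g in tg:
        w=np.array(g) if world else fr(np.array(g)/1e3)
        print(g,"->",(R.inv().apply(w-p)/.03).round(2))
E
python3 - <<'E'
from h import *
T=dict(np.load("top0.npz"));S=dict(np.load("scene0.npz"))
W=np.concatenate([pts(T).reshape(-1,3),pts(S).reshape(-1,3)]);W=W[np.isfinite(W).all(1)]
for x in np.arange(.2,.75,.05):
    print(round(x,2),[ (lambda q: round(float(np.percentile(q,99)),2) if len(q)>3 else None)(W[(abs(W[:,0]-x)<.025)&(abs(W[:,1]-y)<.05),2]) for y in np.arange(-.5,.8,.1)])
L=to(W);q=L[(L[:,2]>.13)&(abs(L[:,0])<.07)&(L[:,1]>.08)&(L[:,1]<.3)];print("bath near",[(x,q[abs(q[:,0]-x)<.01][:,1].min().round(3)) for x in(-.05,-.03,-.01,.01,.03,.05)])
plan([.36,.30,.40],[.40,-.1,.40],[.426,-.362,.32],world=True)
E
```

```text
0.2 [-0.79, -0.79, -0.79, -0.79, -0.79, -0.79, -0.79, -0.79, -0.79, -0.79, -0.79, -0.71, -0.79]
0.25 [None, -0.79, -0.79, -0.79, -0.79, -0.79, -0.79, None, None, None, None, None, None]
0.3 [-0.79, -0.79, -0.79, -0.79, -0.79, -0.79, -0.79, -0.79, -0.79, -0.79, -0.79, -0.79, -0.8]
0.35 [0.02, 0.0, 0.0, 0.04, 0.05, 0.03, 0.0, 0.02, 0.0, 0.0, -0.1, -0.2, -0.33]
0.4 [0.02, 0.0, 0.0, 0.06, 0.22, 0.22, 0.0, 0.04, 0.06, 0.0, 0.0, None, None]
0.45 [0.06, 0.06, 0.19, 0.09, 0.22, 0.22, 0.22, 0.11, 0.1, 0.0, 0.0, None, None]
0.5 [0.01, 0.19, 0.19, 0.22, 0.22, 0.05, 0.22, 0.45, 0.28, 0.26, 0.04, -0.0, None]
0.55 [0.0, 0.21, 0.21, 0.22, 0.05, 0.38, 0.44, 0.45, 0.33, 0.23, 0.11, None, None]
0.6 [0.05, 0.06, 0.21, 0.22, 0.21, 0.38, 0.42, 0.43, 0.34, 0.34, 0.14, None, None]
0.65 [0.06, 0.06, 0.2, 0.22, 0.22, 0.05, 0.22, 0.4, 0.29, 0.22, 0.11, 0.08, None]
0.7 [0.0, 0.05, 0.05, 0.09, 0.22, 0.22, 0.38, 0.36, 0.23, 0.0, 0.07, 0.06, None]
bath near [(-0.05, np.float64(0.086)), (-0.03, np.float64(0.098)), (-0.01, np.float64(0.11)), (0.01, np.float64(0.127)), (0.03, np.float64(0.161)), (0.05, np.float64(0.251))]
t 0.1 tcp carrier mm [-850.9  498.7  218. ] F [0.3 0.1 0.1] twist [-0.02  0.    4.84]
[0.36, 0.3, 0.4] -> [-8.93 -9.68 -6.06]
[0.4, -0.1, 0.4] -> [-13.74 -22.19  -6.05]
[0.426, -0.362, 0.32] -> [-16.89 -30.38  -3.37]
```

carry_out(
  commands=[
    {"travel": [0,0,-4],"twist": [0,0,0],"fingers": 1},
    {"travel": [0,0,-6],"twist": [0,0,0],"fingers": 1},
    {"travel": [-4,-4,-6],"twist": [0,0,0],"fingers": 1},
    {"travel": [-8.5,-9.7,-6],"twist": [0,0,0],"fingers": 1},
    {"travel": [-8.5,-9.7,-6],"twist": [0,0,0],"fingers": 1},
    {"travel": [-8.5,-9.7,-6],"twist": [0,0,0],"fingers": 1},
    {"travel": [-11,-16,-6],"twist": [0,0,0],"fingers": 1},
    {"travel": [-11,-16,-6],"twist": [0,0,0],"fingers": 1},
    {"travel": [-13.5,-22,-6],"twist": [0,0,0],"fingers": 1},
    {"travel": [-13.5,-22,-6],"twist": [0,0,0],"fingers": 1},
    {"travel": [-13.5,-22,-6],"twist": [0,0,0],"fingers": 1},
    {"travel": [-13.5,-22,-6],"twist": [0,0,0],"fingers": 1},
  ],
)

```text
time: 1.6
eef_pos: [0.3641, 0.0632, 0.3948]
eef_rot: [0.133, 0.991, 0.0, 0.0]
ft_force: [1.1, -0.5, 0.4]
finger_gap: 0.0003
grip_force: 0.0
```

```bash
python3 -c "
from h import *
print(env.sense()['eef_pos'])
plan([4,-135,300])"
```

```text
[0.3641485  0.06318652 0.39484927]
t 1.6 tcp carrier mm [-333.8  163.7  394.8] F [ 1.1 -0.5  0.4] twist [0.   0.   4.84]
[4, -135, 300] -> [ -6.18 -13.7    3.16]
```

carry_out(
  commands=[
    {"travel": [0,0,0],"twist": [0,0,2],"fingers": 1},
    {"travel": [0,0,0],"twist": [0,0,4.84],"fingers": 1},
    {"travel": [0,0,0],"twist": [0,0,4.84],"fingers": 1},
    {"travel": [0,0,0],"twist": [0,0,4.84],"fingers": 1},
  ],
)

```text
time: 2.1
eef_pos: [0.3644, 0.065, 0.3946]
eef_rot: [0.338, 0.941, -0.0, -0.0]
ft_force: [-0.2, 0.4, 0.3]
finger_gap: 0.0006
grip_force: 0.0
```

```bash
python3 -c "
from h import *
print(env.sense()['eef_pos'])
plan([4,-135,300],[4,-135,140])"
```

```text
[0.36442767 0.06503928 0.39463591]
t 2.1 tcp carrier mm [-334.7  165.3  394.6] F [-0.2  0.4  0.3] twist [-0. -0.  0.]
[4, -135, 300] -> [-11.29 -10.01   3.15]
[4, -135, 140] -> [-11.29 -10.01   8.49]
```

Commanded pose equals the reached pose, so I can use these numbers directly.

carry_out(
  commands=[
    {"travel": [-2,-4,0],"fingers": 1},
    {"travel": [-4,-10,0],"fingers": 1},
    {"travel": [-4,-10,0],"fingers": 1},
    {"travel": [-4,-10,0],"fingers": 1},
    {"travel": [-4,-10,0],"fingers": 1},
    {"travel": [-11.3,-10,3],"fingers": 1},
    {"travel": [-11.3,-10,3],"fingers": 1},
    {"travel": [-11.3,-10,3],"fingers": 1},
    {"travel": [-11.3,-10,3],"fingers": 1},
    {"travel": [-11.3,-10,3],"fingers": 1},
    {"travel": [-11.3,-10,3],"fingers": 1},
    {"travel": [-11.3,-10,3],"fingers": 1},
  ],
)

```text
invalid input
```

```bash
python3 -c "
from h import *
c=env.read_camera('scene');cv2.imwrite('pics/s1.png',c['pixels'][90:270,200:440,::-1])
plan([4,-135,140])"
```

```text
t 2.15 tcp carrier mm [-334.8  165.3  394.7] F [ 0.2  0.8 -0. ] twist [-0.   -0.    0.02]
[4, -135, 140] -> [-11.28 -10.03   8.49]
```

View pics/s1.png

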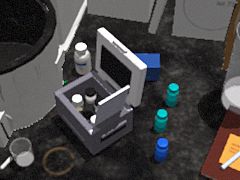

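The move was refused because twist was missing. The picture shows the scene unchanged, with the carrier at crop (95,115).

carry_out(
  commands=[
    {"travel": [-2,-4,0],"twist": [0,0,0],"fingers": 1},
    {"travel": [-4,-10,0],"twist": [0,0,0],"fingers": 1},
    {"travel": [-4,-10,0],"twist": [0,0,0],"fingers": 1},
    {"travel": [-4,-10,0],"twist": [0,0,0],"fingers": 1},
    {"travel": [-4,-10,0],"twist": [0,0,0],"fingers": 1},
    {"travel": [-11.3,-10,3],"twist": [0,0,0],"fingers": 1},
    {"travel": [-11.3,-10,3],"twist": [0,0,0],"fingers": 1},
    {"travel": [-11.3,-10,3],"twist": [0,0,0],"fingers": 1},
    {"travel": [-11.3,-10,3],"twist": [0,0,0],"fingers": 1},
    {"travel": [-11.3,-10,3],"twist": [0,0,0],"fingers": 1},
    {"travel": [-11.3,-10,3],"twist": [0,0,0],"fingers": 1},
    {"travel": [-11.3,-10,3],"twist": [0,0,0],"fingers": 1},
  ],
)

```text
time: 3.65
eef_pos: [0.4345, -0.3814, 0.3066]
eef_rot: [0.338, 0.941, -0.001, 0.001]
ft_force: [0.4, 0.3, -0.0]
finger_gap: 0.0002
grip_force: 0.0
```

```bash
python3 -c "
from h import *
plan([4,-135,140],[4,-95,140])"
```

```text
t 3.65 tcp carrier mm [   3.5 -134.5  306.6] F [ 0.4  0.3 -0. ] twist [-0.    0.02  0.  ]
[4, -135, 140] -> [-0.   -0.02  5.55]
[4, -95, 140] -> [-0.    1.32  5.55]
```

carry_out(
  commands=[
    {"travel": [0,0,1.8],"twist": [0,0,0],"fingers": 1},
    {"travel": [0,0,3.6],"twist": [0,0,0],"fingers": 1},
    {"travel": [0,0,5],"twist": [0,0,0],"fingers": 1},
    {"travel": [0,0,5.5],"twist": [0,0,0],"fingers": 1},
    {"travel": [0,0.6,5.5],"twist": [0,0,0],"fingers": 1},
    {"travel": [0,1.0,5.5],"twist": [0,0,0],"fingers": 1},
    {"travel": [0,1.3,5.5],"twist": [0,0,0],"fingers": 1},
    {"travel": [0,1.6,5.5],"twist": [0,0,0],"fingers": 1},
    {"travel": [0,1.9,5.5],"twist": [0,0,0],"fingers": 1},
    {"travel": [0,1.9,5.5],"twist": [0,0,0],"fingers": 1},
  ],
)

```text
time: 4.9
eef_pos: [0.4715, -0.3376, 0.1398]
eef_rot: [0.338, 0.941, 0.0, -0.0]
ft_force: [-0.3, -0.0, -0.5]
finger_gap: 0.0009
grip_force: 0.0
```

```bash
python3 -c "
from h import *
c=env.read_camera('scene');cv2.imwrite('pics/s2.png',cv2.resize(c['pixels'][80:260,220:420,::-1],None,fx=3,fy=3))
plan([4,-51,138],[4,-29,125],[4,-15,105],[4,-11,90],[4,-11,78])"
```

```text
t 4.95 tcp carrier mm [  4.2 -77.5 139.7] F [ 0.5 -0.3  1.2] twist [-0. -0.  0.]
[4, -51, 138] -> [0.01 0.88 0.06]
[4, -29, 125] -> [0.01 1.62 0.49]
[4, -15, 105] -> [0.01 2.08 1.16]
[4, -11, 90] -> [0.01 2.22 1.66]
[4, -11, 78] -> [0.01 2.22 2.06]
```

View pics/s2.png

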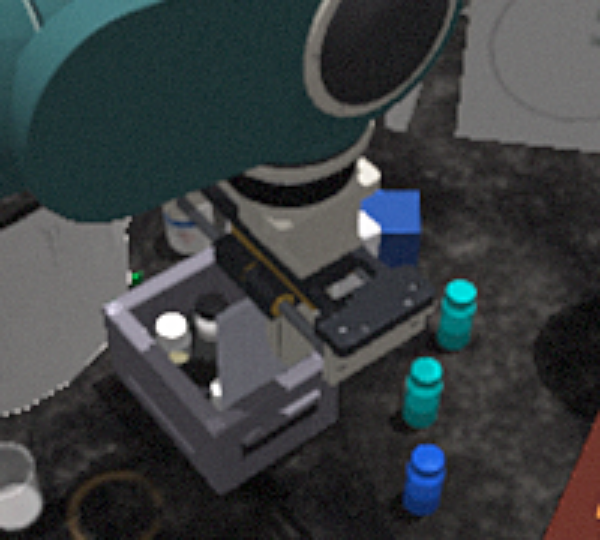

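The image shows the flap at (245,340), about upright, with the finger behind it and the carrier in place. I'll fold it down.

carry_out(
  commands=[
    {"travel": [0,0.45,0.03],"twist": [0,0,0],"fingers": 1},
    {"travel": [0,0.9,0.06],"twist": [0,0,0],"fingers": 1},
    {"travel": [0,1.25,0.28],"twist": [0,0,0],"fingers": 1},
    {"travel": [0,1.6,0.5],"twist": [0,0,0],"fingers": 1},
    {"travel": [0,1.85,0.8],"twist": [0,0,0],"fingers": 1},
    {"travel": [0,2.05,1.15],"twist": [0,0,0],"fingers": 1},
    {"travel": [0,2.15,1.4],"twist": [0,0,0],"fingers": 1},
    {"travel": [0,2.2,1.65],"twist": [0,0,0],"fingers": 1},
    {"travel": [0,2.2,1.85],"twist": [0,0,0],"fingers": 1},
    {"travel": [0,2.2,1.95],"twist": [0,0,0],"fingers": 1},
    {"travel": [0,2.2,1.95],"twist": [0,0,0],"fingers": 1},
  ],
)

```text
time: 6.32
eef_pos: [0.513, -0.2873, 0.0812]
eef_rot: [0.338, 0.941, -0.0, -0.0]
ft_force: [-0.1, 0.1, -0.3]
finger_gap: 0.0004
grip_force: 0.0
```

```bash
python3 -c "
from h import *
plan([4,-11,78])"
```

```text
t 6.33 tcp carrier mm [  4.2 -11.9  81.2] F [-0.1  0.1 -0.3] twist [-0. -0. -0.]
[4, -11, 78] -> [0.01 0.03 0.11]
```

carry_out(
  commands=[
    {"travel": [0,0,0.06],"twist": [0,0,0],"fingers": 1},
    {"travel": [0,0,0.12],"twist": [0,0,0],"fingers": 1},
    {"travel": [0,0,0.15],"twist": [0,0,0],"fingers": 1},
  ],
)

```text
time: 6.7
eef_pos: [0.5136, -0.2876, 0.0798]
eef_rot: [0.338, 0.941, -0.0, 0.001]
ft_force: [-13.9, 7.3, 32.6]
finger_gap: 0.0004
grip_force: 16.4
```

carry_out(
  commands=[
    {"travel": [0,0,-1],"twist": [0,0,0],"fingers": 1},
    {"travel": [0,0,-3],"twist": [0,0,0],"fingers": 1},
    {"travel": [0,0,-5],"twist": [0,0,0],"fingers": 1},
    {"travel": [0,0,-7],"twist": [0,0,0],"fingers": 1},
    {"travel": [0,0,-7.5],"twist": [0,0,0],"fingers": 1},
    {"travel": [0,0,-7.5],"twist": [0,0,0],"fingers": 1},
    {"travel": [-2,0,-7.5],"twist": [0,0,0],"fingers": 1},
    {"travel": [-4.2,0,-7.5],"twist": [0,0,0],"fingers": 1},
    {"travel": [-4.2,0,-7.5],"twist": [0,0,0],"fingers": 1},
    {"travel": [-4.2,0,-7.5],"twist": [0,0,0],"fingers": 1},
  ],
)

```text
time: 7.95
eef_pos: [0.6101, -0.3673, 0.2994]
eef_rot: [0.338, 0.941, 0.0, -0.002]
ft_force: [0.3, -0.1, -0.5]
finger_gap: 0.0007
grip_force: 0.0
```

```bash
python3 - <<'E'
from h import *
plan([130,-10,175],[100,-10,175])
ims=[]
for n,(u0,u1,v0,v1) in {"top":(220,380,130,270),"scene":(240,400,110,250)}.items():
    c=env.read_camera(n); w=to(pts(c)[v0:v1,u0:u1].reshape(-1,3)); ims.append(cv2.resize(c["pixels"][v0:v1,u0:u1,::-1],(400,350)))
    q=w[(abs(w[:,0])<.035)&(abs(w[:,1])<.055)&(w[:,2]<.13)]; print(n,len(q),np.percentile(q[:,2],[5,50,95]) if len(q) else 0)
cv2.imwrite("pics/z3.png",np.hstack(ims))
E
```

```text
t 7.95 tcp carrier mm [129.9 -11.8 299.4] F [ 0.3 -0.1 -0.5] twist [-0.   -0.04 -0.  ]
[130, -10, 175] -> [-0.02  0.06  4.15]
[100, -10, 175] -> [0.98 0.06 4.15]
top 640 [0.07716757 0.08046451 0.08370648]
scene 1209 [0.07709435 0.07929754 0.08161023]
```

View pics/z3.png

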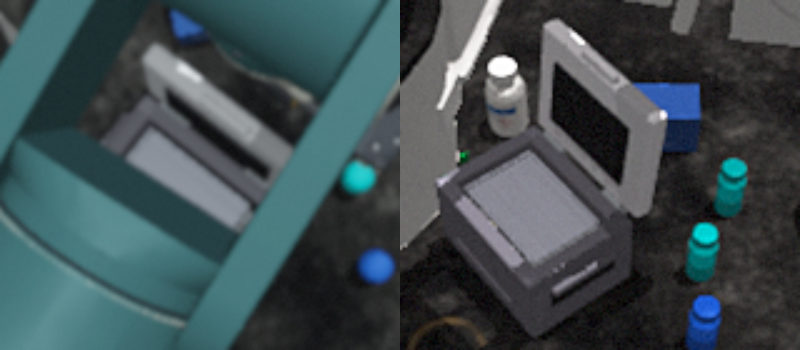

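The picture confirms that the flap lies flat about 8 mm below the rim (right half, (535,205)). The carrier hasn't moved and the lid still stands at (600,120). Next is the lid, from behind.

carry_out(
  commands=[
    {"travel": [0,-0.8,1.5],"twist": [0,0,0],"fingers": 1},
    {"travel": [0,-0.8,3.2],"twist": [0,0,0],"fingers": 1},
    {"travel": [0,-0.8,4.2],"twist": [0,0,0],"fingers": 1},
    {"travel": [0.4,-0.8,4.2],"twist": [0,0,0],"fingers": 1},
    {"travel": [0.8,-0.8,4.2],"twist": [0,0,0],"fingers": 1},
    {"travel": [1.1,-0.8,4.2],"twist": [0,0,0],"fingers": 1},
    {"travel": [1.4,-0.8,4.2],"twist": [0,0,0],"fingers": 1},
    {"travel": [1.7,-0.8,4.15],"twist": [0,0,0],"fingers": 1},
    {"travel": [2,-0.8,4.1],"twist": [0,0,0],"fingers": 1},
    {"travel": [2,-0.8,4.1],"twist": [0,0,0],"fingers": 1},
  ],
)

```text
time: 9.3
eef_pos: [0.5484, -0.3473, 0.1789]
eef_rot: [0.338, 0.941, 0.0, -0.0]
ft_force: [-0.3, 0.9, -0.9]
finger_gap: 0.0003
grip_force: 0.0
```

```bash
python3 - <<'E'
from h import *
plan([50,-35,176],[33,-35,172],[16,-35,163],[3,-35,152],[-10,-35,138],[-20,-35,119],[-25,-35,107])
c=env.read_camera('scene');cv2.imwrite('pics/s4.png',cv2.resize(c['pixels'][80:260,220:420,::-1],None,fx=2,fy=2))
E
```

```text
t 9.3 tcp carrier mm [ 69.6 -35.7 178.9] F [-0.3  0.9 -0.9] twist [ 0. -0. -0.]
[50, -35, 176] -> [0.65 0.02 0.1 ]
[33, -35, 172] -> [1.22 0.02 0.23]
[16, -35, 163] -> [1.79 0.02 0.53]
[3, -35, 152] -> [2.22 0.02 0.9 ]
[-10, -35, 138] -> [2.65 0.02 1.37]
[-20, -35, 119] -> [2.99 0.02 2.  ]
[-25, -35, 107] -> [3.15 0.02 2.4 ]
```

View pics/s4.png

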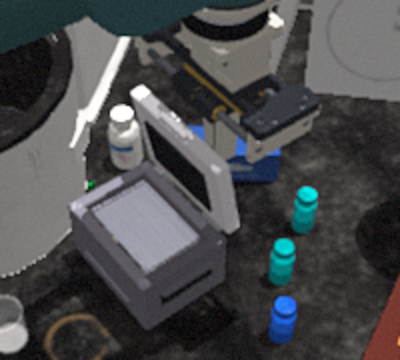

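The lid stands at about (185,150) with the finger close behind it. I'll carry on along the arc.

carry_out(
  commands=[
    {"travel": [0.35,0,0.1],"twist": [0,0,0],"fingers": 1},
    {"travel": [0.65,0,0.15],"twist": [0,0,0],"fingers": 1},
    {"travel": [0.95,0,0.2],"twist": [0,0,0],"fingers": 1},
    {"travel": [1.25,0,0.3],"twist": [0,0,0],"fingers": 1},
    {"travel": [1.5,0,0.4],"twist": [0,0,0],"fingers": 1},
    {"travel": [1.8,0,0.55],"twist": [0,0,0],"fingers": 1},
    {"travel": [1.8,0,0.55],"twist": [0,0,0],"fingers": 1},
  ],
)

```text
time: 10.22
eef_pos: [0.5066, -0.3129, 0.162]
eef_rot: [0.338, 0.941, 0.0, -0.0]
ft_force: [0.9, -0.5, -0.5]
finger_gap: 0.0002
grip_force: 0.0
```

```bash
python3 - <<'E'
from h import *
plan([3,-35,150],[-10,-35,138],[-20,-35,119],[-25,-35,107],[-25,-35,105])
c=env.read_camera('scene');cv2.imwrite('pics/s5.png',cv2.resize(c['pixels'][80:260,220:420,::-1],None,fx=2,fy=2))
E
```

```text
t 10.22 tcp carrier mm [ 15.4 -35.7 162. ] F [ 0.9 -0.5 -0.5] twist [-0. -0. -0.]
[3, -35, 150] -> [0.41 0.02 0.4 ]
[-10, -35, 138] -> [0.85 0.02 0.8 ]
[-20, -35, 119] -> [1.18 0.02 1.43]
[-25, -35, 107] -> [1.35 0.02 1.83]
[-25, -35, 105] -> [1.35 0.02 1.9 ]
```

View pics/s5.png

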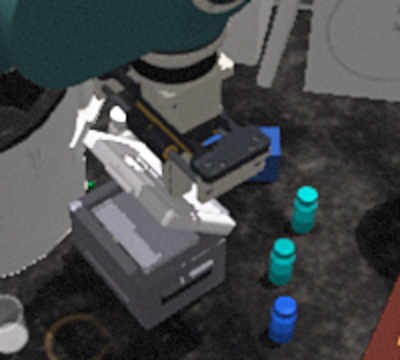

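The lid is about half over at (160,180), with the fingertip on its outer side and the carrier in place.

carry_out(
  commands=[
    {"travel": [0.4,0,0.4],"twist": [0,0,0],"fingers": 1},
    {"travel": [0.65,0,0.6],"twist": [0,0,0],"fingers": 1},
    {"travel": [0.85,0,0.85],"twist": [0,0,0],"fingers": 1},
    {"travel": [1.05,0,1.15],"twist": [0,0,0],"fingers": 1},
    {"travel": [1.2,0,1.45],"twist": [0,0,0],"fingers": 1},
    {"travel": [1.3,0,1.65],"twist": [0,0,0],"fingers": 1},
    {"travel": [1.3,0,1.78],"twist": [0,0,0],"fingers": 1},
    {"travel": [1.3,0,1.85],"twist": [0,0,0],"fingers": 1},
    {"travel": [1.3,0,1.9],"twist": [0,0,0],"fingers": 1},
  ],
)

```text
time: 11.4
eef_pos: [0.4772, -0.2887, 0.1064]
eef_rot: [0.338, 0.941, -0.0, 0.0]
ft_force: [-9.3, 4.9, 20.8]
finger_gap: 0.0006
grip_force: 10.2
```

Firm contact at z = 106 mm, so the lid is shut. I'll withdraw and check.

carry_out(
  commands=[
    {"travel": [0,0,-1],"twist": [0,0,0],"fingers": 1},
    {"travel": [0,0,-3],"twist": [0,0,0],"fingers": 1},
    {"travel": [0,0,-5],"twist": [0,0,0],"fingers": 1},
    {"travel": [0,0,-7],"twist": [0,0,0],"fingers": 1},
    {"travel": [1,-2,-8],"twist": [0,0,0],"fingers": 1},
    {"travel": [2,-4,-8],"twist": [0,0,0],"fingers": 1},
    {"travel": [2,-6,-8],"twist": [0,0,0],"fingers": 1},
    {"travel": [2,-8,-8],"twist": [0,0,0],"fingers": 1},
    {"travel": [2,-8,-8],"twist": [0,0,0],"fingers": 1},
    {"travel": [2,-8,-8],"twist": [0,0,0],"fingers": 1},
  ],
)

```text
time: 12.65
eef_pos: [0.278, -0.4356, 0.3452]
eef_rot: [0.339, 0.941, 0.0, -0.0]
ft_force: [-1.1, 0.0, -0.3]
finger_gap: 0.0003
grip_force: 0.0
```

```bash
python3 - <<'E'
from h import *
plan()
ims=[]
for n,(u0,u1,v0,v1) in {"top":(220,380,130,270),"scene":(240,400,110,250)}.items():
    c=env.read_camera(n); w=to(pts(c)[v0:v1,u0:u1].reshape(-1,3)); ims.append(cv2.resize(c["pixels"][v0:v1,u0:u1,::-1],(400,350)))
    q=w[(abs(w[:,0])<.05)&(abs(w[:,1])<.065)&(w[:,2]<.2)]
    if len(q)>50: print(n,len(q),np.percentile(q[:,2],[5,50,95]),"slope x",np.polyfit(q[:,0],q[:,2],1),"med front",np.median(q[q[:,0]<-.035,2]),"back",np.median(q[q[:,0]>.035,2]))
cv2.imwrite("pics/z6.png",np.hstack(ims))
E
```

```text
t 12.65 tcp carrier mm [ -82.7 -275.9  345.2] F [-1.1  0.  -0.3] twist [ 0.   -0.   -0.02]
top 3119 [0.10477547 0.10787787 0.11109372] slope x [0.00452809 0.10789184] med front 0.107112590247798 back 0.10770264213818449
scene 2058 [0.10482394 0.10686826 0.10884482] slope x [0.00271007 0.1068714 ] med front 0.10651810135278139 back 0.10674367705081422
```

View pics/z6.png

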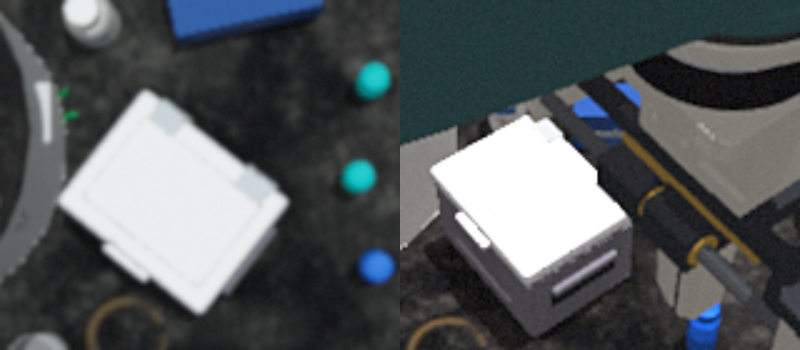

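The lid is level at 107 mm, in the left half at (175,205). The neighbouring things stand where they were and the hand is clear.

```bash
python3 -c "
from bench import env
print(env.finish_job())"
```

```text
the job is handed in; nothing more can be done
None
```

I pushed the flap flat onto its stop, then shut the lid fully (its top measured level at 107 mm), drew the hand clear with nothing seen to shift, and handed the job in at about 13 s; no verdict came back.

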